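# Feed the next aluminium blank from the magazine

### The arm

A 6-joint arm with a two-finger parallel gripper is mounted at the origin on the work surface. World frame = base frame: x ahead of the robot, y to its left, z up, the work surface at z = 0. Lengths are in m, angles in degrees, forces in N, time in s.
With the tool pointing down it reaches from about 0.4 to 0.825 m from the base axis. Payload 7 kg.
Tool frame: the origin (TCP) lies midway between the tips of the shut fingers; the grasp point (between the pads) lies 19 mm behind it; z points along the fingers, y is the line along which they close (so a half turn about z gives the same grasp; the last joint's range is limited). The gripper opens to 88 mm and grips with 3 to 60 N. Pads are 19 mm wide; open, the fingers measure 130 mm over their backs; the gripper's body (78 mm by 193 mm) begins 47 mm behind the grasp point.
Start: joints at [86.694, 20.546, 0.682, 0, -70.136, -16.507], TCP at [0.229, 0.635, 0.227] pointing down, gripper open.
Joint ranges: [-176.03, 176.03], [-82.01, 121.73], [-58.28, 71.71], [-173.87, 95.51], [-174.79, -0.11], [-173.66, 173.66]. Speed limits (degrees/s): [136.94, 136.94, 172.46, 180, 180, 180].

### API

Orientations are given as [roll, pitch, yaw] about the fixed x, y, z axes, in that order (R = Rz(yaw) Ry(pitch) Rx(roll)).
In Python, from plant import ctrl gives the robot as it stands. The module is installed in compiled form; this text tells all that it offers.
- The arm moves only by the tool play_rows, never from a script. Its argument "commands" is a list that holds one entry, the list of rows, each a list of 7 numbers: the turn, a rotation vector about the tool's x, y, z in rad, then the shift along the tool's x, y, z in cm, then the finger opening in cm, from 0 to 8.76. In form: [[[ax, ay, az, x, y, z, grip], ...]]. A call has 1 to 8 rows; each row is the pose to reach, as a shift and turn from the pose commanded when the call began, along the tool's axes at that moment; what a row does not reach only later rows make up. A row lasts 1/12 s, in which the tool goes at most 41.7 mm and 7.16 degrees, less where a joint would pass 70% of its speed; a pose out of reach is approached as far as the arm can. A call with a gripper value outside its range is refused whole. The fingers move at their own pace and stop on an object; the grip force is fixed at half the most. Time passes only in rows, so rows that repeat a pose let the fingers close. It gives the time, the measured TCP pose, the force, the opening and the grip force at its end, in the units of the state.
- ctrl.get_obs(): the state, without advancing time (a new reading comes with each control period).
- ctrl.snapshot(name): name is "scene" or "side" or "wrist"; returns a dict with "color" (420x560x3 uint8, red, green, blue), "camera_matrix" (3x3 intrinsics, pixels), "origin" and "rotation" of the camera in the world; the wrist camera has in their place "hand_eye" (4x4, takes a point from camera to tool coordinates, whose origin is the TCP and whose axes are the flange's). Camera axes: x right, y down, z forward; pixel columns grow to the right and rows downward; lengths in m; the calibration is good to about 2 mm. A picture is of the moment at which its call begins: read the wrist's pose just before it. There is no depth.
- ctrl.close_job(): hands the job in; it is judged then, once.
Trained networks look in a picture, given as the dict that the camera call returned (one of the last four; its "shot" number tells which), for a name from the list of things; names that differ only in an ending like _2 or _b are one class to them, and where a whole thing is asked for, a point or a joint stands for the part that bears it (a point fixed in the world has none). Each returns a list of dicts, best first, with "conf" (0 to 1); they miss things now and then, are a little off and sometimes report something else, mostly with a low value. They report only what shows in the picture. A call takes as long as a camera call.
- ctrl.find_in(picture, name): "bbox" ([left, top, width, height] in pixels, round what is visible of it).
The state is a dict: "clock": time; "joint_pos": joint angles; "qvel": joint speeds; "tau": joint torques, N m; "tool_pos": TCP position; "orientation": TCP orientation; "force": force on the tool from outside, world axes, zero at the start; "moment": the same for the moment, N m; "opening": finger opening in m; "gripper_force": force on a finger pad.
Only numpy, scipy, OpenCV 4.12 (cv2) and the standard library are available. Lean on these libraries where they do the work, as an engineer would, in place of code of your own. Each camera call takes 0.05 s, during which the arm holds its last target. There are 200 camera calls.

### The job

Pull the bottom aluminium blank straight out of its magazine by the end that sticks out under the gate, so that the stack drops down by one, and lay it flat in the green tray. The other aluminium blanks stay in the magazine.

Things in the scene. Friction and masses are not known exactly. Their poses are not given: they have to be found in the camera images.
- blank: Bottom aluminium blank: plain silver bar 150 (x) x 40 (y) x 12 (z) mm, 0.19 kg, loose, two more on top. Origin: centre of its underside; x along its length, z up. It lies parallel to the magazine's x, its +x end sticking out 41 to 53 mm past the gate with free air below (table 40 mm lower), to be pinched from above across the 40 mm width. Pulling it takes up to 15 N.
- next_blank: The next aluminium blank, same size and origin, lying on the bottom one inside the magazine behind the gate; it drops to the magazine's floor once the bottom blank is out.
- magazine: Holder of the silver blanks (its twin holds dark wood), fixed: wooden base 172 (x) x 90 (y) x 40 (z) mm, blue walls to 82 mm height round an open pocket 156 x 46 mm. Origin: centre of underside; +x: the way blanks come out, z up. Pocket floor at z = 40 mm. Gate (front wall) at x = 80 to 86 mm, slot below it 17 mm high; a blank is clear once its origin is past x = 161 mm.
- tray: Green shallow tray, fixed, outside 200 (x) x 114 (y) x 18 (z) mm, walls 5 mm thick; inner floor 190 x 104 mm, 5 mm above the origin. Origin: centre of its underside, on the table; x along its length, z up.

How it is judged:
By the outcome, as a careful person would: the job done as asked, in the order asked, and still so for the second after the job is handed in, with the robot touching nothing.
It also fails if it takes over 45 s, if anything falls off the work surface, if the arm or the gripper's body presses on something with over 40 N, if the wrist force passes 120 N, or if a joint passes its speed limit or range.

## Working session

There is one attempt and no reset: what is moved stays moved. The work goes in short steps, Python scripts to look and compute and a tool call to move; the robot and the scene stay as the last step left them, time stands still between calls to the robot, and variables do not carry over. Pictures are saved under pics/ and viewed, at most 10 in all, crops included, and the job is handed in when it is done.

Besides the shell and the picture viewer there is one more tool, called after "Request:" in YAML: its name, and indented under it one key for each argument. play_rows: Moves the arm, as the interface text tells. Its arguments: {"type":"object","properties":{"commands":{"type":"array","items":{"type":"array","items":{"type":"array","items":{"type":"number"}}}}},"required":["commands"]}

```bash
mkdir -p pics; cat > h.py <<'E'
import numpy as np, cv2
from scipy.spatial.transform import Rotation as Ro
from plant import ctrl
def cam(s,o=None):
    if 'hand_eye' in s:
        H=np.array(s['hand_eye']);R=Ro.from_euler('xyz',o['orientation'],degrees=True).as_matrix()
        return np.array(s['camera_matrix']),R@H[:3,:3],R@H[:3,3]+np.array(o['tool_pos'])
    return np.array(s['camera_matrix']),np.array(s['rotation']),np.array(s['origin'])
def ray(c,p):
    K,R,t=c; d=R@np.linalg.solve(K,[p[0],p[1],1]); return t,d
def atz(c,p,z):
    t,d=ray(c,p); return t+d*(z-t[2])/d[2]
def proj(c,X):
    K,R,t=c; q=(np.atleast_2d(X)-t)@R@K.T; return q[:,:2]/q[:,2:]
def tri(obs):
    A=0;b=0
    for c,p in obs:
        t,d=ray(c,p);d=d/np.linalg.norm(d);M=np.eye(3)-np.outer(d,d);A=A+M;b=b+M@t
    return np.linalg.solve(A,b)
def save(n,s): cv2.imwrite(f'pics/{n}.png',np.ascontiguousarray(s['color'][:,:,::-1]))
E
python3 - <<'E'
from h import *
o=ctrl.get_obs();print({k:np.round(v,3).tolist() for k,v in o.items()})
im=[]
for n in ['scene','side','wrist']:
    s=ctrl.snapshot(n);c=cam(s,o);print(n,np.round(c[0],1).tolist(),np.round(c[1],3).tolist(),np.round(c[2],3))
    for k in ['blank','next_blank','magazine','tray']:
        print(k,[(np.round(d['bbox']).tolist(),round(d['conf'],2)) for d in ctrl.find_in(s,k)[:3]])
    save(n+'0',s)
E
```

```text
{'clock': 0.0, 'joint_pos': [86.694, 20.591, 0.633, -0.022, -70.136, -16.507], 'qvel': [-0.006, 0.008, 0.024, -0.012, -0.085, 0.014], 'tau': [0.004, -58.272, 29.305, 6.997, 0.007, -0.0], 'tool_pos': [0.229, 0.635, 0.226], 'orientation': [179.904, -0.007, -19.82], 'force': [-0.288, 0.099, -1.271], 'moment': [-0.072, 0.002, 0.005], 'gripper_force': 0.0, 'opening': 0.088}
scene [[512.3, 0.0, 279.6], [0.0, 512.3, 214.9], [0.0, 0.0, 1.0]] [-132.09, 1.03, 95.809] [1.089 0.072 0.654]
blank [([432.0, 252.0, 33.0, 30.0], 0.88)]
next_blank [([423.0, 197.0, 8.0, 22.0], 0.37)]
magazine [([402.0, 175.0, 72.0, 99.0], 0.8)]
tray [([78.0, 187.0, 100.0, 91.0], 0.56)]
side [[491.9, 0.0, 277.0], [0.0, 491.9, 209.4], [0.0, 0.0, 1.0]] [-132.796, 0.137, 178.454] [0.433 0.634 0.636]
blank [([188.0, 334.0, 111.0, 29.0], 0.97)]
next_blank [([259.0, 349.0, 56.0, 10.0], 0.58)]
magazine [([220.0, 309.0, 134.0, 84.0], 0.9)]
tray [([217.0, 118.0, 96.0, 40.0], 0.81)]
wrist [[344.1, 0.0, 284.6], [0.0, 344.1, 210.0], [0.0, 0.0, 1.0]] [[-0.339, -0.903, -0.264], [-0.941, 0.326, 0.094], [0.001, 0.28, -0.96]] [0.3   0.61  0.383]
blank []
next_blank []
magazine []
tray []
```

View pics/scene0.png

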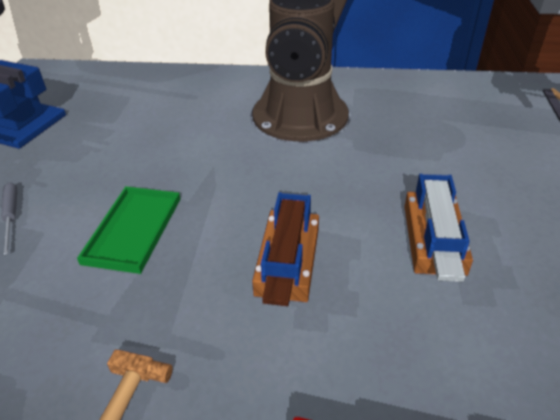

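View pics/side0.png

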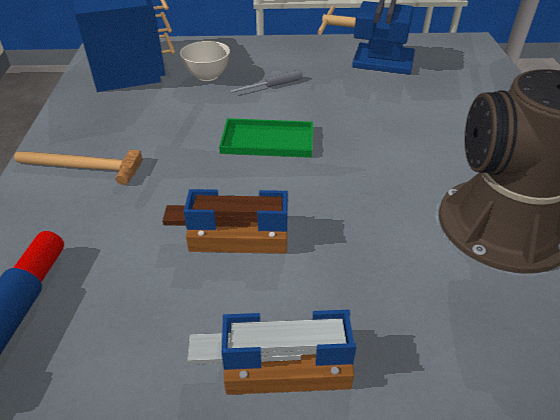

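The scene view shows the silver magazine at about (440,225), its blank end at (450,265), and the green tray at (131,228). The side view shows the same magazine at (287,350), the blank end at (205,347) and the tray at (267,138). The wooden twin lies between them.

```bash
sed -i "s/np.array(s\['rotation'\]),np/(lambda r:r if r.shape==(3,3) else Ro.from_euler('xyz',r,degrees=True).as_matrix())(np.array(s['rotation'])),np/" h.py
python3 - <<'E'
from h import *
S=ctrl.snapshot('scene');D=ctrl.snapshot('side');cs,cd=cam(S),cam(D)
print('blank end ctr',tri([(cs,(450,263)),(cd,(205,344))]))
for p in [(450,263),(439,183),(446,242)]: print(p,atz(cs,p,.05 if p[1]==263 else .082))
for p in [(205,347),(287,320)]: print(p,atz(cd,p,.05))
for p in [(130,188),(181,191),(82,263),(138,269)]: print('tray s',atz(cs,p,.018))
for p in [(225,119),(313,122),(220,152),(313,157)]: print('tray d',atz(cd,p,.018))
a=cv2.resize(S['color'][165:285,395:485],None,fx=4.4,fy=4.4,interpolation=cv2.INTER_CUBIC)
b=cv2.resize(D['color'][300:400,180:365],None,fx=2.16,fy=2.16,interpolation=cv2.INTER_CUBIC)
c=np.zeros((528,800,3),np.uint8);c[:a.shape[0],:a.shape[1]]=a;c[:b.shape[0],400:400+b.shape[1]]=b[:,:400]
save('crop1',{'color':c})
E
```

```text
blank end ctr [0.52138051 0.2712202  0.05642754]
(450, 263) [0.51581621 0.27369956 0.05      ]
(439, 183) [0.35300083 0.27113254 0.082     ]
(446, 242) [0.5016999  0.26317473 0.082     ]
(205, 347) [0.52166847 0.27127101 0.05      ]
(287, 320) [0.40942543 0.2313833  0.05      ]
tray s [ 0.33460868 -0.31466848  0.018     ]
tray s [ 0.33573286 -0.21090966  0.018     ]
tray s [ 0.53790781 -0.33223126  0.018     ]
tray s [ 0.54304226 -0.23284243  0.018     ]
tray d [ 0.52816755 -0.34386679  0.018     ]
tray d [ 0.32617212 -0.32503731  0.018     ]
tray d [ 0.53226713 -0.21561238  0.018     ]
tray d [ 0.33692039 -0.19209349  0.018     ]
```

View pics/crop1.png

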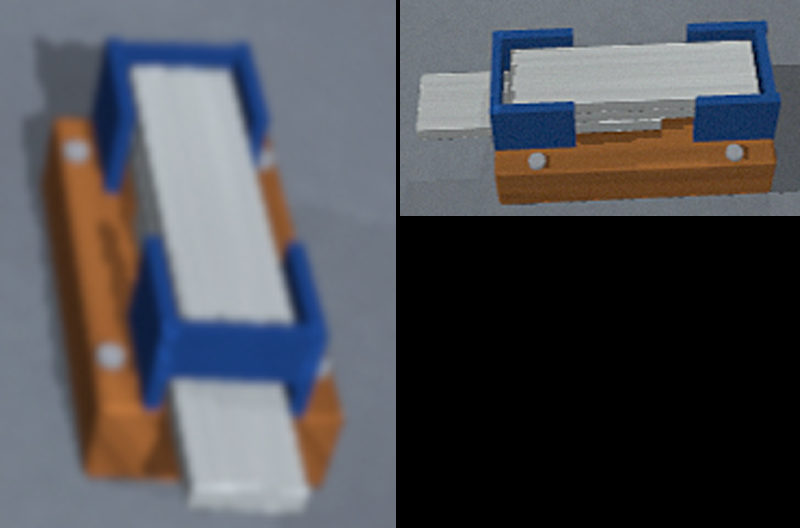

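The crop shows the silver blanks stacked three high. The bottom one sticks out past the gate, in scene pixels from about (436,252) to (465,280). I'll move the wrist camera over it.

```bash
cat >> h.py <<'E'
def goto(p,yaw):
    o=ctrl.get_obs();R=Ro.from_euler('xyz',o['orientation'],degrees=True)
    T=Ro.from_euler('xyz',[180,0,yaw],degrees=True)
    print('rotvec',np.round((R.inv()*T).as_rotvec(),3),'shift cm',np.round(R.inv().apply(np.array(p)-o['tool_pos'])*100,2),'t',o['clock'])
E
python3 - <<'E'
from h import *
D=ctrl.snapshot('side');cd=cam(D);S=ctrl.snapshot('scene');cs=cam(S)
for p in [(40,240),(5,340)]: print(atz(cd,p,0.03),atz(cd,p,.1))
print(atz(cs,(302,418),.02)); print(proj(cs,[[.7,.3,.03],[.64,.27,.03]]),proj(cd,[[.7,.3,.03],[.64,.27,.03]]))
goto([.55,.27,.2],-4)
E
```

```text
[0.82210704 0.04445303 0.03      ] [0.77717041 0.11256255 0.1       ]
[0.80791314 0.23965039 0.03      ] [0.7646159  0.28521477 0.1       ]
[0.77623155 0.05758754 0.02      ]
[[486.8768945  375.87129273]
 [456.99411165 336.3890344 ]] [[ 69.95726544 377.75506844]
 [120.14794691 356.27434866]]
rotvec [-0.    -0.    -0.276] shift cm [42.59 23.45  2.66] t 0.95
```

Request:
play_rows:
  commands:
    - [[0,0,-0.07,5,2.7,0,8.7],[0,0,-0.14,9,5,0,8.7],[0,0,-0.2,13,7.2,0,8.7],[0,0,-0.276,17,9.4,0,8.7],[0,0,-0.276,20.5,11.3,0.5,8.7],[0,0,-0.276,24,13.2,1,8.7],[0,0,-0.276,27.5,15.1,1.5,8.7],[0,0,-0.276,31,17,2,8.7]]

```text
clock: 1.62
tool_pos: [0.4498, 0.3843, 0.2095]
orientation: [-180.0, -0.0, -4.0]
force: [0.6, 0.2, 0.3]
opening: 0.0872
gripper_force: 0.0
```

```bash
python3 -c "
from h import *
goto([.55,.27,.2],-4)"
```

```text
rotvec [-0.001 -0.     0.   ] shift cm [10.79 10.7   0.94] t 1.6167
```

Request:
play_rows:
  commands:
    - [[0,0,0,3,3,0.3,8.7],[0,0,0,5.5,5.5,0.6,8.7],[0,0,0,8,8,0.9,8.7],[0,0,0,10.5,10.5,0.9,8.7],[0,0,0,10.5,10.5,0.9,8.7],[0,0,0,10.5,10.5,0.9,8.7]]

```text
clock: 2.12
tool_pos: [0.5472, 0.272, 0.1999]
orientation: [180.0, 0.0, -4.2]
force: [-1.0, 1.0, -0.3]
opening: 0.0869
gripper_force: 0.0
```

```bash
python3 - <<'E'
from h import *
o=ctrl.get_obs();print(o['tool_pos'],o['orientation'],o['qvel'])
s=ctrl.snapshot('wrist');save('w1',s);c=cam(s,o)
for k in ['blank','magazine']: print(k,[(np.round(d['bbox']).tolist(),round(d['conf'],2)) for d in ctrl.find_in(s,k)[:3]])
np.savez('w1.npz',K=c[0],R=c[1],t=c[2])
print(proj(c,[o['tool_pos'],[.52,.27,.05]]))
E
```

```text
[0.54723092 0.27199872 0.19992616] [ 1.79982586e+02  1.11846421e-02 -4.19455542e+00] [ 2.61753068 -0.446818   -0.37325855 -0.20959054  0.07589145 -0.9716799 ]
blank [([263.0, 196.0, 45.0, 52.0], 0.84)]
magazine [([244.0, 228.0, 95.0, 124.0], 0.65)]
[[285.64075856 266.66888297]
 [289.44854918 223.14717822]]
```

View pics/w1.png

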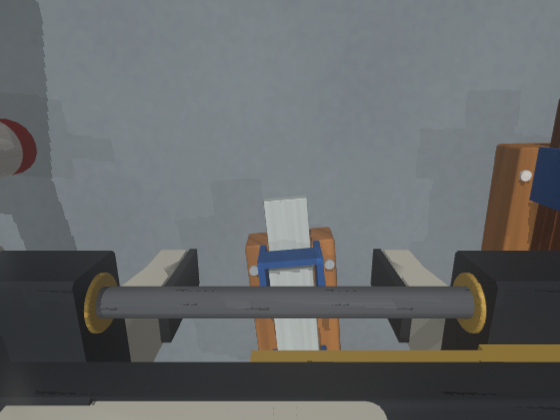

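The wrist view shows the blank's free end, with corners at about (265,200) and (305,198). The gate is at (290,258). I'll fit the edges numerically.

```bash
cat > edges.py <<'E'
from h import *
def ends(img,box):
    # silver end: largest bright low-saturation blob in box -> min area rect corners
    x,y,w,h=box; r=img[y:y+h,x:x+w]; hsv=cv2.cvtColor(r,cv2.COLOR_RGB2HSV)
    m=((hsv[...,2]>165)&(hsv[...,1]<45)).astype(np.uint8)
    n,l,st,_=cv2.connectedComponentsWithStats(m); k=1+np.argmax(st[1:,4]); m=(l==k)
    # left/right edge lines x=a*y+b, top edge y=a*x+b, in full-image pixels (edges at pixel borders)
    ys=np.where(m.any(1))[0]; y0,y1=ys[0],ys[-1]; q=ys[(ys>y0+5)&(ys<y1-5)]
    L=np.polyfit(q+y,[np.where(m[i])[0][0]-.5+x for i in q],1);Rr=np.polyfit(q+y,[np.where(m[i])[0][-1]+.5+x for i in q],1)
    xs=np.where(m.any(0))[0]; q=xs[len(xs)//4:-len(xs)//4]
    T=np.polyfit(q+x,[np.where(m[:,i])[0][0]-.5+y for i in q],1)
    def X(E): yy=(T[0]*E[1]+T[1])/(1-T[0]*E[0]); return np.array([E[0]*yy+E[1],yy])
    return X(L),X(Rr),L,Rr,(y0+y,y1+y)
E
python3 - <<'E'
from edges import *
d=np.load('w1.npz');c=(d['K'],d['R'],d['t']);img=cv2.imread('pics/w1.png')[:,:,::-1]
print(cv2.cvtColor(np.ascontiguousarray(img[220:221,255:320:6]),cv2.COLOR_RGB2HSV)[0].tolist())
a,b,L,Rr,yy=ends(np.ascontiguousarray(img),(245,185,80,58));print(a,b,L,Rr,yy)
z=.052
A,B=atz(c,a,z),atz(c,b,z);print(A,B,np.linalg.norm(A-B),'end mid',(A+B)/2)
for E in (L,Rr):
    P,Q=[atz(c,(E[0]*v+E[1],v),z) for v in (205,240)];print('yaw',np.degrees(np.arctan2(*(P-Q)[[1,0]])))
# scene + side end corners (from crop1) triangulate with wrist
S=ctrl.snapshot('scene');cs=cam(S);D=ctrl.snapshot('side');cd=cam(D)
sL=(395+190/4.4,165+488/4.4); sR=(395+308/4.4,165+488/4.4)   # scene: left = -y corner
print(tri([(c,b),(cs,sL)]),tri([(c,a),(cs,sR)]))
dN=(180+17/2.16,300+130/2.16);dF=(180+20/2.16,300+74/2.16)
print(tri([(c,a),(cd,dN)]),tri([(c,b),(cd,dF)]))
for h in (.044,.052): print(h,atz(cs,sL,h),atz(cs,sR,h),atz(cd,dN,h),atz(cd,dF,h))
E
```

```text
[[106, 21, 132], [103, 18, 130], [77, 10, 181], [75, 9, 174], [80, 9, 179], [81, 10, 178], [80, 9, 175], [80, 9, 177], [80, 9, 179], [98, 21, 134], [100, 22, 138]]
[263.22794713 200.59535533] [305.73560254 197.73910971] [1.18649733e-01 2.39427362e+02] [7.65374332e-02 2.90601159e+02] (np.int64(198), np.int64(242))
[0.54419404 0.29247165 0.052     ] [0.54402799 0.25339677 0.052     ] 0.03907523412825847 end mid [0.54411101 0.27293421 0.052     ]
yaw 1.34830932685473
yaw 1.0085385405351075
[0.54268108 0.25286658 0.04750414] [0.54433147 0.29194901 0.05325301]
[0.54319301 0.29194903 0.05162012] [0.54434373 0.2533745  0.05379387]
0.044 [0.53929439 0.25359815 0.044     ] [0.53574536 0.29491441 0.044     ] [0.54379175 0.28680822 0.044     ] [0.54608539 0.24684215 0.044     ]
0.052 [0.54650539 0.25121744 0.052     ] [0.54300288 0.29199211 0.052     ] [0.5422953  0.29150152 0.052     ] [0.54455796 0.25207547 0.052     ]
```

Triangulated, the end's top is at z ≈ 0.052 with its middle at (0.544, 0.273). The width comes out at 39 mm and the yaw at about 1°, which agrees with the text. Next I descend.

```bash
python3 -c "
from h import *
goto([.522,.2728,.027],0.8)
S=ctrl.snapshot('scene');cs=cam(S)
P=[atz(cs,(395+x/4.4,165+y/4.4),.082) for x,y in [(172,322),(325,322),(110,45),(245,48)]];print(np.round(P,3))
d=np.load('w1.npz');c=(d['K'],d['R'],d['t']);print(np.round([atz(c,p,.082) for p in [(258,252),(322,247)]],3))"
```

```text
rotvec [-0.    -0.    -0.082] shift cm [-2.35  0.35 17.33] t 2.3667
[[0.495 0.246 0.082]
 [0.49  0.3   0.082]
 [0.333 0.24  0.082]
 [0.331 0.295 0.082]]
[[0.506 0.299 0.082]
 [0.507 0.243 0.082]]
```

Request:
play_rows:
  commands:
    - [[0,0,-0.09,-1,0.2,3,8.7],[0,0,-0.09,-2.05,0.35,6,8.7],[0,0,-0.09,-2.05,0.35,8.5,8.7],[0,0,-0.09,-2.05,0.35,11,8.7],[0,0,-0.09,-2.05,0.35,12.5,8.7],[0,0,-0.09,-2.05,0.35,13,8.7],[0,0,-0.09,-2.05,0.35,13,8.7]]

```text
clock: 3.0
tool_pos: [0.5246, 0.2718, 0.069]
orientation: [179.9, 0.1, 1.2]
force: [0.2, 0.7, -0.0]
opening: 0.0869
gripper_force: 0.0
```

```bash
python3 - <<'E'
from edges import *
goto([.525,.2728,.027],1)
o=ctrl.get_obs();s=ctrl.snapshot('wrist');save('w2',s);c=cam(s,o)
np.savez('w2.npz',K=c[0],R=c[1],t=c[2])
print(o['tool_pos'],o['orientation'],proj(c,[[.544,.2925,.052],[.544,.2534,.052],[.5,.2925,.052],[.5,.2534,.052]]))
E
```

```text
rotvec [0.002 0.002 0.004] shift cm [ 0.05 -0.11  4.2 ] t 3.0
[0.52456645 0.27179468 0.06902327] [1.79902306e+02 1.02083889e-01 1.22298644e+00] [[247.45256503 218.69536042]
 [320.74460245 220.13581316]
 [248.17999412 292.3368594 ]
 [316.84208767 293.58430618]]
```

View pics/w2.png

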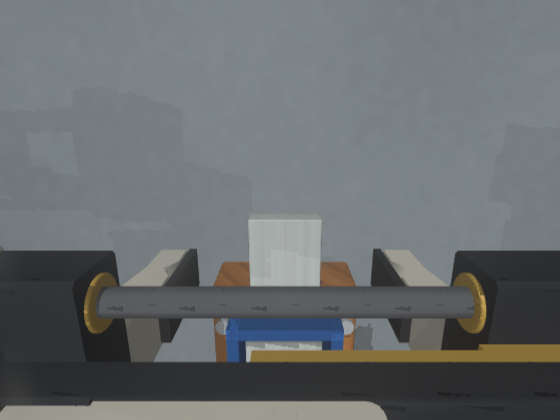

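The wrist view shows the blank centred between the fingers and aligned, with end corners at (249,215) and (320,215) and the gate top at about row 318. I'll descend the last 4.2 cm and close.

Request:
play_rows:
  commands:
    - [[0,0,0,0,-0.05,1.5,8.7],[0,0,0,0,-0.05,3,8.7],[0,0,0,0,-0.05,4,8.7],[0,0,0,0,-0.05,4.2,8.7],[0,0,0,0,-0.05,4.2,6]]

```text
clock: 3.47
tool_pos: [0.5256, 0.2723, 0.0284]
orientation: [180.0, -0.0, 1.2]
force: [0.1, 0.3, 0.5]
opening: 0.0839
gripper_force: 0.0
```

```bash
python3 - <<'E'
from h import *
d=np.load('w2.npz');c=(d['K'],d['R'],d['t'])
print('gate face x:',atz(c,(285,264),0.)[:2],atz(c,(285,318),.082)[:2],'end',atz(c,(249,215),.052),atz(c,(320,215),.052))
o=ctrl.get_obs();print(o['tool_pos'],o['force'],o['opening'])
E
```

```text
gate face x: [0.49350225 0.27129685] [0.50372542 0.27168945] end [0.54607914 0.29165875 0.052     ] [0.5468585  0.25394066 0.052     ]
[0.52557567 0.27233054 0.02841951] [0.14593932 0.29219054 0.45795179] 0.08394922814803286
```

Request:
play_rows:
  commands:
    - [[0,0,0,0,0,0,3],[0,0,0,0,0,0,3],[0,0,0,0,0,0,3],[0,0,0,0,0,0,3],[0,0,0,0,0,0,3],[0,0,0,0,0,0,3],[0,0,0,0,0,0,3]]

```text
clock: 4.05
tool_pos: [0.5255, 0.2722, 0.0283]
orientation: [-180.0, -0.0, 1.2]
force: [-0.4, -0.7, 1.8]
opening: 0.04
gripper_force: 30.1
```

Request:
play_rows:
  commands:
    - [[0,0,0,0.5,0,0,3],[0,0,0,1.2,0,0,3],[0,0,0,2,0,0,3],[0,0,0,2.8,0,0,3],[0,0,0,3.6,0,0,3],[0,0,0,4.2,0,0,3],[0,0,0,4.5,0,0,3],[0,0,0,4.5,0,0,3]]

```text
clock: 4.72
tool_pos: [0.5688, 0.272, 0.0275]
orientation: [179.9, 0.2, 1.1]
force: [-4.4, -1.3, 3.0]
opening: 0.0395
gripper_force: 30.0
```

```bash
python3 - <<'E'
from edges import *
o=ctrl.get_obs();s=ctrl.snapshot('wrist');save('w3',s);c=cam(s,o)
np.savez('w3.npz',K=c[0],R=c[1],t=c[2])
print(o['tool_pos'],o['orientation'],o['force'])
E
```

```text
[0.56875985 0.27198075 0.02748485] [179.8783027    0.22382797   1.11529753] [-4.39744286 -1.28210503  3.04161685]
```

View pics/w3.png

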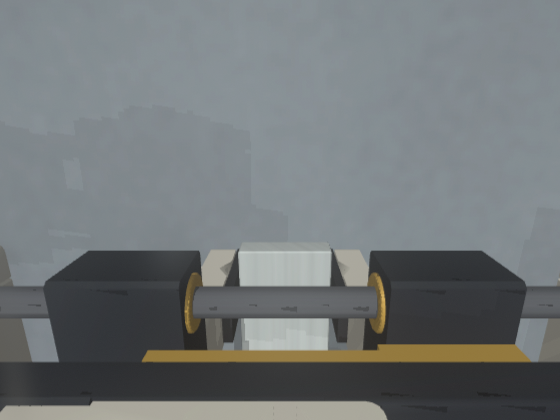

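The blank came along in the gripper, with its end at row 243. I'll regrip nearer its centre so it does not droop.

Request:
play_rows:
  commands:
    - [[0,0,0,0,0,0,6],[0,0,0,0,0,0,6],[0,0,0,0,0,0,6],[0,0,0,-1.5,0,0,6],[0,0,0,-3,0,0,6],[0,0,0,-4,0,0,6],[0,0,0,-4.4,0,0,6],[0,0,0,-4.4,0,0,6]]

```text
clock: 5.43
tool_pos: [0.526, 0.2724, 0.0285]
orientation: [-180.0, -0.0, 1.2]
force: [0.2, 0.3, -1.0]
opening: 0.0599
gripper_force: 0.0
```

```bash
python3 - <<'E'
from h import *
o=ctrl.get_obs();s=ctrl.snapshot('wrist');c=cam(s,o)
d=np.load('w3.npz');print('end before',atz((d['K'],d['R'],d['t']),(285,243.5),.052))
D=ctrl.snapshot('side')
b=cv2.resize(D['color'][290:400,100:365],None,fx=2,fy=2,interpolation=cv2.INTER_CUBIC)
f=np.zeros((420+220,560,3),np.uint8);f[:420]=s['color'];f[420:,:530]=b;save('w4',{'color':f[100:]})
print(o['tool_pos'],o['force'],o['opening'],proj(c,[.591,.272,.052]))
E
```

```text
end before [0.59119797 0.27279082 0.052     ]
[0.52602943 0.27243981 0.02851965] [ 0.15178496  0.25896848 -0.95374968] 0.059934667697760936 [[290.53293248 138.77715736]]
```

View pics/w4.png

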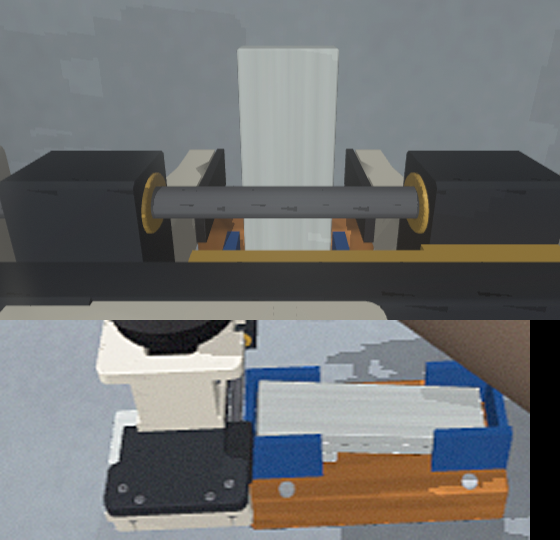

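The blank now sticks out about 90 mm, with its end at full-frame row 148, and the stack is still in place. I'll close and pull the rest.

Request:
play_rows:
  commands:
    - [[0,0,0,0,0,0,3],[0,0,0,0,0,0,3],[0,0,0,0,0,0,3],[0,0,0,0,0,0,3],[0,0,0,0,0,0,3],[0,0,0,0.4,0,0,3],[0,0,0,1,0,0,3],[0,0,0,2,0,0,3]]

```text
clock: 6.2
tool_pos: [0.5461, 0.2724, 0.028]
orientation: [180.0, 0.1, 1.2]
force: [-2.4, -0.1, -0.9]
opening: 0.0397
gripper_force: 30.0
```

Request:
play_rows:
  commands:
    - [[0,0,0,1,0,0,3],[0,0,0,2,0,0,3],[0,0,0,3,0,0,3],[0,0,0,4,0,0,3],[0,0,0,5,0,0,3],[0,0,0,6,0,0,3],[0,0,0,7,0,0,3],[0,0,0,7,0,0,3]]

```text
clock: 6.87
tool_pos: [0.6187, 0.2741, 0.028]
orientation: [-180.0, -0.1, 1.1]
force: [1.2, 0.3, -1.7]
opening: 0.0397
gripper_force: 30.0
```

```bash
python3 - <<'E'
from h import *
o=ctrl.get_obs();s=ctrl.snapshot('wrist');D=ctrl.snapshot('side')
b=cv2.resize(D['color'][290:400,100:365],None,fx=2,fy=2,interpolation=cv2.INTER_CUBIC)
f=np.zeros((420+220,560,3),np.uint8);f[:420]=s['color'];f[420:,:530]=b;save('w5',{'color':f[100:]})
print(o['tool_pos'],o['orientation'],o['force'],o['opening'])
E
```

```text
[0.61874739 0.27408066 0.02803755] [-1.79986489e+02 -6.28669398e-02  1.12681039e+00] [ 1.15486475  0.28897752 -1.67965862] 0.0397463161138643
```

View pics/w5.png

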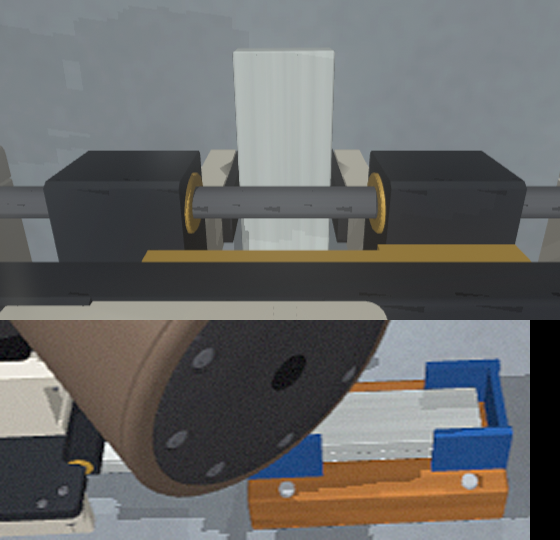

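The blank is free, with its tail about 30 mm past the gate, and it hangs level. I'll lift it now.

Request:
play_rows:
  commands:
    - [[0,0,0,0.5,0,-1,3],[0,0,0,0.5,0,-3,3],[0,0,0,0.5,0,-5.5,3],[0,0,0,0.5,0,-8,3],[0,0,0,0.5,0,-11,3],[0,0,0,0.5,0,-14,3],[0,0,0,0.5,0,-15,3],[0,0,0,0.5,0,-15,3]]

```text
clock: 7.63
tool_pos: [0.623, 0.2752, 0.1831]
orientation: [-179.8, -0.4, 1.2]
force: [0.5, 0.2, -1.3]
opening: 0.04
gripper_force: 30.0
```

```bash
python3 - <<'E'
from edges import *
o=ctrl.get_obs();s=ctrl.snapshot('wrist');c=cam(s,o);z=o['tool_pos'][2]+.025
img=np.ascontiguousarray(s['color']);a,b,L,Rr,yy=ends(img,(215,125,140,150));print(a,b,L,Rr,yy)
A,B=atz(c,a,z),atz(c,b,z);R=Ro.from_euler('xyz',o['orientation'],degrees=True)
print('tool frame end corners',R.inv().apply([A-o['tool_pos'],B-o['tool_pos']]),o['tool_pos'])
S=ctrl.snapshot('scene');D=ctrl.snapshot('side');
for n,P in (('s',S),('d',D)):
    cc=cam(P);h=cv2.cvtColor(P['color'],cv2.COLOR_RGB2HSV);m=cv2.inRange(h,(45,120,40),(80,255,255))
    cnt=max(cv2.findContours(m,0,2)[0],key=cv2.contourArea);q=cv2.approxPolyDP(cv2.convexHull(cnt),5,True)[:,0]
    print(n,q.tolist(),[np.round(atz(cc,p,.018)[:2],3).tolist() for p in q])
f=np.concatenate([S['color'][165:],D['color'][100:400]],0);save('w6',{'color':f})
goto([.447,-.272,.1],-5.8)
E
```

```text
[232.23050768 151.31556361] [333.17925197 149.23599524] [5.50435824e-02 2.23901557e+02] [-3.21129150e-02  3.37971655e+02] (np.int64(150), np.int64(274))
tool frame end corners [[ 0.06031349 -0.02059701 -0.02454977]
 [ 0.06110978  0.01814488 -0.0246955 ]] [0.62299781 0.27524959 0.1831293 ]
s [[178, 193], [139, 273], [79, 263], [125, 187]] [[0.342, -0.215], [0.552, -0.228], [0.538, -0.337], [0.332, -0.326]]
d [[312, 122], [310, 157], [237, 154], [268, 120]] [[0.328, -0.325], [0.343, -0.192], [0.496, -0.207], [0.429, -0.337]]
rotvec [0.001 0.002 0.121] shift cm [-18.43  54.22   7.76] t 7.7833
```

View pics/w6.png

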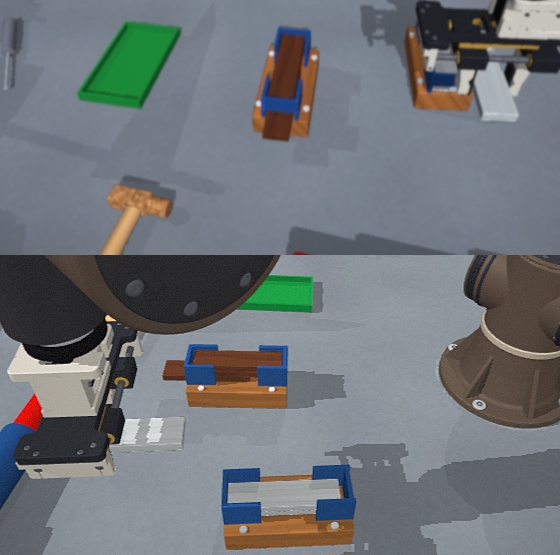

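The scene part shows the blank held above the table at about (497,95), and the side part shows the stack dropped to two blanks in the magazine. The tray stands clear, so I'll carry the blank over it at height.

Request:
play_rows:
  commands:
    - [[0,0,0.02,-0.5,1.5,0,3],[0,0,0.04,-1.5,4.5,0,3],[0,0,0.06,-2.7,8,0,3],[0,0,0.08,-4,11.7,0,3],[0,0,0.1,-5.3,15.4,0,3],[0,0,0.121,-6.6,19.1,0,3],[0,0,0.121,-7.8,22.8,0,3],[0,0,0.121,-9,26.5,0,3]]

```text
clock: 8.45
tool_pos: [0.5346, 0.0052, 0.1766]
orientation: [179.9, 0.1, -5.8]
force: [-0.0, -0.6, -1.2]
opening: 0.0397
gripper_force: 30.0
```

```bash
python3 -c "
from h import *
goto([.447,-.272,.16],-5.8)"
```

```text
rotvec [0.001 0.003 0.   ] shift cm [-5.91 28.46  1.71] t 8.45
```

Request:
play_rows:
  commands:
    - [[0,0,0,-0.8,3.8,0,3],[0,0,0,-1.6,7.6,0,3],[0,0,0,-2.4,11.4,0,3],[0,0,0,-3.2,15.2,0,3],[0,0,0,-4,19,0,3],[0,0,0,-4.8,22.8,0,3],[0,0,0,-5.4,26,0,3],[0,0,0,-5.8,28,0,3]]

```text
clock: 9.12
tool_pos: [0.4482, -0.2678, 0.1766]
orientation: [-180.0, 0.2, -5.9]
force: [0.0, 0.1, -2.1]
opening: 0.0398
gripper_force: 30.0
```

Request:
play_rows:
  commands:
    - [[0,0,0,0,0,3,3],[0,0,0,0,0,6,3],[0,0,0,0,0,6,3],[0,0,0,0,0,6,3]]

```text
clock: 9.45
tool_pos: [0.4487, -0.2653, 0.1163]
orientation: [-180.0, 0.3, -5.8]
force: [0.4, -0.7, -1.8]
opening: 0.0396
gripper_force: 30.0
```

```bash
python3 - <<'E'
from h import *
o=ctrl.get_obs();s=ctrl.snapshot('wrist');c=cam(s,o);save('w7',s)
np.savez('w7.npz',K=c[0],R=c[1],t=c[2])
S=ctrl.snapshot('scene');save('w7s',S)
print(o['tool_pos'],o['orientation'],o['force'])
R=Ro.from_euler('xyz',[0,0,-5.8],degrees=True)
print(proj(c,R.apply([[.1,.057,.018],[.1,-.057,.018],[0,.057,.018],[0,-.057,.018]])+[.434,-.271,0]))
E
```

```text
[ 0.44870488 -0.26530517  0.11633424] [-179.98394973    0.3393219    -5.80847103] [ 0.3947997  -0.67566584 -1.7831538 ]
[[214.64501484  93.5862343 ]
 [376.5125395   93.49485828]
 [222.08339449 227.56173333]
 [366.88957381 227.53317806]]
```

View pics/w7.png

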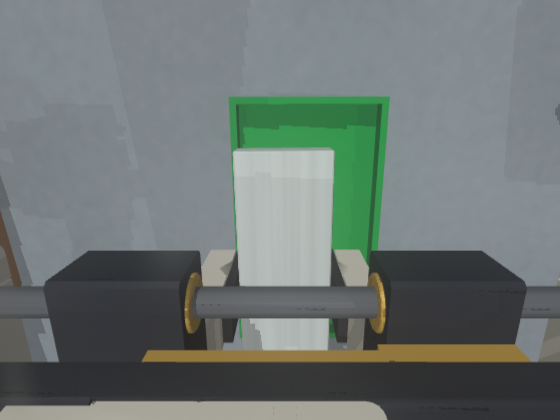

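The wrist view shows the tray's far corners at (231,98) and (388,98). They are parallel to the blank but about 10 mm further to −y than I assumed.

```bash
python3 - <<'E'
from h import *
d=np.load('w7.npz');c=(d['K'],d['R'],d['t'])
A,B=atz(c,(231,98),.018),atz(c,(388,98),.018);print(A,B,np.linalg.norm(A-B))
u=np.array([np.cos(np.radians(-5.8)),np.sin(np.radians(-5.8)),0]);C=(A+B)/2-.1*u;print('tray centre',C)
C[2]=0.012;t=C+.014*u;print(t);goto(t,-5.8)
E
```

```text
[ 0.53514891 -0.23542933  0.018     ] [ 0.52387827 -0.3458099   0.018     ] 0.11095448053306385
tray centre [ 0.43002552 -0.28051399  0.018     ]
[ 0.44395385 -0.28192877  0.012     ]
rotvec [ 0.001 -0.     0.001] shift cm [-0.58  1.7  10.7 ] t 9.55
```

Request:
play_rows:
  commands:
    - [[0,0,0,-0.3,0.9,2,3],[0,0,0,-0.6,1.6,4,3],[0,0,0,-0.6,1.6,6,3],[0,0,0,-0.6,1.6,7.5,3],[0,0,0,-0.6,1.6,8.5,3],[0,0,0,-0.6,1.6,9,3],[0,0,0,-0.6,1.6,9,3],[0,0,0,-0.6,1.6,9,3]]

```text
clock: 10.22
tool_pos: [0.4442, -0.2808, 0.0291]
orientation: [180.0, -0.1, -5.7]
force: [0.6, 0.1, -0.9]
opening: 0.0397
gripper_force: 30.0
```

```bash
python3 - <<'E'
from h import *
goto([.444,-.282,.0085],-5.8)
o=ctrl.get_obs();print(o['tool_pos'],o['force'])
s=ctrl.snapshot('wrist');S=ctrl.snapshot('scene')
b=cv2.resize(S['color'][165:295,60:200],None,fx=4,fy=4)[:520,:]
a=s['color'][60:380,160:440];f=np.zeros((520,800,3),np.uint8);f[:320,:240]=a[:,20:260];f[:,240:]=b;save('w8',{'color':f})
E
```

```text
rotvec [ 0.    -0.001  0.001] shift cm [-0.01  0.13  2.06] t 10.2167
[ 0.44421976 -0.28075293  0.02910572] [ 0.61693392  0.05868516 -0.85160706]
```

View pics/w8.png

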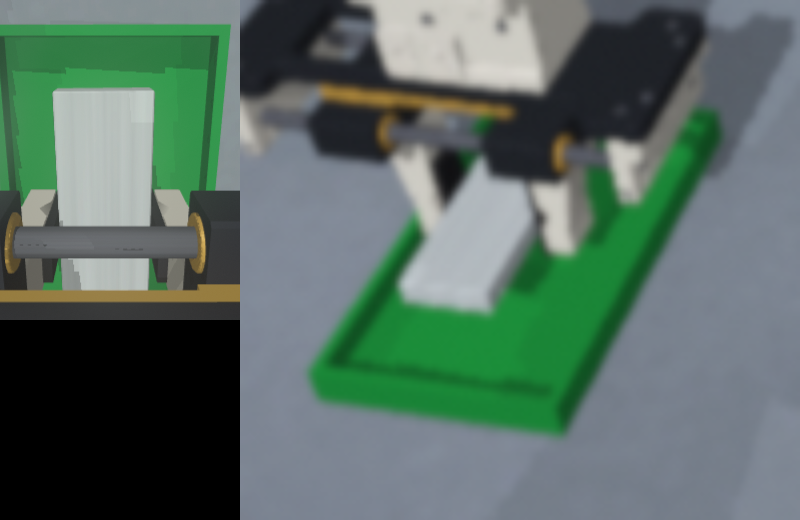

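The blank hangs level and centred in the tray. I'll lower it until the fingertips are just above the tray floor, then release with a small opening.

Request:
play_rows:
  commands:
    - [[0,0,0,0,0.2,0.7,3],[0,0,0,0,0.3,1.4,3],[0,0,0,0,0.3,1.9,3],[0,0,0,0,0.3,2.1,3],[0,0,0,0,0.3,2.1,3],[0,0,0,0,0.3,2.1,3]]

```text
clock: 10.82
tool_pos: [0.4429, -0.2837, 0.0068]
orientation: [180.0, 0.0, -5.8]
force: [0.1, -0.6, -2.2]
opening: 0.0394
gripper_force: 30.0
```

Request:
play_rows:
  commands:
    - [[0,0,0,0,0,0,4.9],[0,0,0,0,0,0,4.9],[0,0,0,0,0,0,4.9],[0,0,0,0,0,0,4.9],[0,0,0,0,0,0,4.9],[0,0,0,0,0,0,4.9]]

```text
clock: 11.32
tool_pos: [0.4432, -0.2837, 0.0073]
orientation: [180.0, -0.0, -5.8]
force: [-0.6, 0.7, 0.3]
opening: 0.0488
gripper_force: 0.0
```

Request:
play_rows:
  commands:
    - [[0,0,0,0,0,-1,4.9],[0,0,0,0,0,-2.5,4.9],[0,0,0,0,0,-5,4.9],[0,0,0,0,0,-8,4.9],[0,0,0,0,0,-11,4.9],[0,0,0,0,0,-14,4.9],[0,0,0,0,0,-15,4.9],[0,0,0,0,0,-15,4.9]]

```text
clock: 11.98
tool_pos: [0.4449, -0.2843, 0.1613]
orientation: [179.9, -0.4, -5.8]
force: [0.4, 0.2, -0.5]
opening: 0.0487
gripper_force: 0.0
```

```bash
python3 - <<'E'
from h import *
s=ctrl.snapshot('wrist');S=ctrl.snapshot('scene');D=ctrl.snapshot('side')
f=np.zeros((600,800,3),np.uint8)
f[:300,:400]=cv2.resize(s['color'],(400,300));f[:300,400:]=cv2.resize(S['color'][165:291,60:228],(400,300))
f[300:,:400]=cv2.resize(S['color'][165:291,360:528],(400,300));f[300:,400:]=cv2.resize(D['color'][270:420,170:370],(400,300));save('w9',{'color':f})
E
```

```text
(no output)
```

View pics/w9.png

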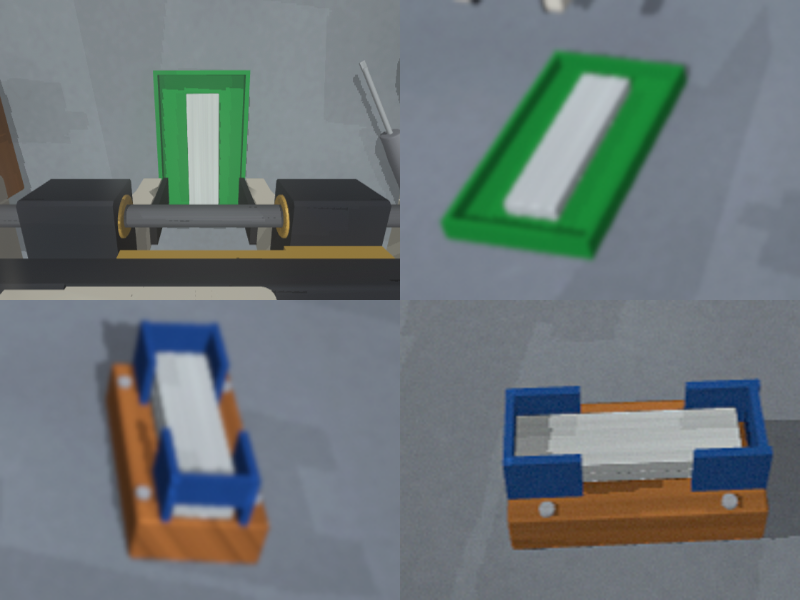

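The picture shows the blank flat and centred in the tray, and the remaining stack down inside the magazine with the gripper clear. I'm handing in.

```bash
python3 -c "
from plant import ctrl
print(ctrl.close_job())"
```

```text
the job is handed in; nothing more can be done
None
```

Job handed in at about 12 s: the bottom blank lies flat in the green tray and the other two dropped down and stayed in the magazine (last picture), but the blank was let go about 14 mm above the tray floor because the fingertips reach below it, and I viewed 12 pictures, two over the limit of 10.

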